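Open the garment steamer's filler cap of unknown thread hand

TASK

The garment steamer on the dresser is to be refilled: first press its red vent button all the way down and let it come back up. Then twist the blue filler cap loose; it may be left- or right-handed, so if it stops solid one way, turn it the other way until it is free, still sitting in its neck. Lift the cap straight off and finish while still holding it in the gripper, upright and still, about 10 cm above its neck, without knocking over or shifting the other things on the dresser.

Things in the scene. Friction and masses are not known exactly. Their poses are not given: they have to be found in the camera images.
- steamer: White garment steamer base, a box 200 (x) x 280 (y) x 115 mm high, fixed to the dresser. Origin: centre of its underside, z up. On its top: a grey round filler neck (68 mm across, 35 mm high) centred at x 0, y +55 mm, and the red vent button at x 0, y -85 mm.
- neck (a point): Centre of the neck's rim (steamer axes), 150 mm above the dresser; the cap's disc rests here. Hand of the bayonet: hidden, drawn anew each time. Seen from above, the cap turned the wrong way stops solid after 0.2 rad (over 1 N m by 0.3); the right way it turns with under 0.3 N m, can be lifted from 0.75 rad on, end stop at 1.1. It does not rise while turning; until then it lifts only 1.5 mm.
- cap: Blue filler cap, 80 g, loose. Origin: centre of the disc's underside. Disc 62 mm across, 7 mm thick; on it a grip bar 52 mm long along the cap's x, 14 mm thick along y, top 36 mm above the origin, white dot at its +x end. Below the disc a plug 23 mm deep sits in the neck. Tight, the cap's x is along the steamer's x (within 0.03 rad).
- cap_grip (a point): Point on the cap's axis, 29 mm above its origin, at the height for the TCP when gripping the bar from above (fingers closing along the cap's y; 3 mm stay free between fingertips and disc).
- vent_top (a point): Centre of the top of the red vent button (30 mm across), 133 mm above the dresser when up; it moves with the button.
- vent (a joint): Travel of the vent button in m: 0 up, 0.006 fully down. A spring returns it; fully down takes about 5 N.
- measuring_cup: Bystander: clear cup 76 mm across, 85 mm tall, stands beside the steamer on its +y side. Origin: centre of its underside.
- polish_tin: Bystander: dark flat round tin 68 mm across, 26 mm high, beside the steamer on its -y side. Origin: centre of its underside.
- shoe_brush: Bystander: brush lying on the dresser, its length along its x axis.
- scent_bottle: Bystander: amber bottle 44 mm across, 90 mm tall. Origin: centre of its underside.
- ring_dish: Bystander: white shallow dish 100 mm across, 22 mm high. Origin: centre of its underside.
- shoe_tree: Bystander: wooden shoe tree with a steel rod, 220 mm long along its x axis, 40 mm high, lying on the dresser.
There are look-alikes about, which are no part of the job. There is more than one size of the cap; the job needs the largest.

How it is judged:
By the outcome, as a careful person would: the job done as asked, in the order asked, and still so for the second after the job is handed in, while the arm keeps its last pose, push and grip.
It also fails if it takes over 45 s, if anything falls off the work surface, if the arm or the gripper's body presses on something with over 40 N, if the wrist force passes 120 N, or if a joint passes its speed limit or range.

ROBOT

A 6-joint arm with a two-finger parallel gripper is mounted at the origin on the work surface. World frame = base frame: x ahead of the robot, y to its left, z up, the work surface at z = 0. Lengths are in m, angles in rad, forces in N, time in s.
With the tool pointing down it reaches from about 0.3 to 0.875 m from the base axis. Payload 6.4 kg.
Tool frame: the origin (TCP) lies between the finger pads, 19 mm behind the fingertips; this is the grasp point; z points along the fingers, y is the line along which they close (so a half turn about z gives the same grasp; the last joint's range is limited). The gripper opens to 85 mm and grips with 20 to 120 N. Pads are 22 mm wide; open, the fingers measure 114 mm over their backs; the gripper's body (76 mm by 85 mm) begins 54 mm behind the grasp point. The pads swing forward as they close: fully open they stand 13 mm farther back than shut.
Start: joints at [1.108, 0.181, 1.607, -0, 1.354, -0.206], TCP at [0.146, 0.556, 0.25] pointing down, gripper open.
Joint ranges: [-2.99, 2.99], [-0.89, 2.07], [0.3, 2.58], [-1.14, 4.28], [0, 2.63], [-3.12, 3.12]. Speed limits (rad/s): [2.57, 2.57, 3.01, 3.14, 3.14, 3.14].

INTERFACE

Orientations are given as a unit quaternion [w, x, y, z].
In Python, from bench import ctrl gives the robot as it stands. The module is installed in compiled form; this text tells all that it offers.
- The arm moves only by the tool servo_tool, never from a script. Its argument "commands" is a list of rows, each a list of 3 entries, a list of its own where there are three numbers: the shift along the tool's x, y, z in mm, then the turn about the tool's z in rad, then the finger opening in mm, from 0 to 85.4. In form: [[[dx, dy, dz], turn, jaw], ...]. A call has 1 to 20 rows; each row shifts and turns the commanded pose from where the row before left it, along the tool's axes as they then stand; what a row does not reach is not made up. A row lasts 1/8 s, in which the tool goes at most 62.5 mm and 10.7 degrees, less where a joint would pass 70% of its speed; a pose out of reach is approached as far as the arm can. A call with a gripper value outside its range is refused whole. The fingers move at their own pace and stop on an object; the grip force is fixed at half the most. Time passes only in rows, so rows that do not move let the fingers close. It gives the time, the measured TCP pose, the force, the opening and the grip force at its end, in the units of the state.
- ctrl.get_obs(): the state, without advancing time (a new reading comes with each control period).
- ctrl.camera(name): name is "scene" or "top" or "wrist"; returns a dict with "color" (400x640x3 uint8, red, green, blue), "z_map" (400x640 float32, m along the optical axis (not along the pixel's ray), 0 where there is no reading), "fx", "fy", "cx", "cy" (pixels), "R" (3x3) and "t" (3): a world point X has camera coordinates R X + t. Camera axes: x right, y down, z forward; pixel columns grow to the right and rows downward; lengths in m; the calibration is good to about 2 mm. A picture is of the moment at which its call begins.
- ctrl.hand_in(): hands the job in; it is judged then, once.
The state is a dict: "time_s": time; "q": joint angles; "dq": joint speeds; "joint_efforts": joint torques, N m; "eef_pos": TCP position; "eef_rot": TCP orientation; "wrist_force": force on the tool from outside, world axes, zero at the start; "torque": the same for the moment, N m; "opening": opening from 0.0 (shut) to 1.0 (fully open); "grasp_force": force on a finger pad.
Only numpy, scipy, OpenCV 4.12 (cv2) and the standard library are available. Lean on these libraries where they do the work, as an engineer would, in place of code of your own. Each camera call takes 0.05 s, during which the arm holds its last target. There are 200 camera calls.

## Working session

There is one attempt and no reset: what is moved stays moved. The work goes in short steps, Python scripts to look and compute and a tool call to move; the robot and the scene stay as the last step left them, time stands still between calls to the robot, and variables do not carry over. Pictures are saved under pics/ and viewed, at most 10 in all, crops included, and the job is handed in when it is done.

Besides the shell and the picture viewer there is one more tool, called after ">>>" as name(argument=value, ...), one argument or row to a line, values as JSON. servo_tool: Moves the arm, as the interface text tells. Its arguments: {"type":"object","properties":{"commands":{"type":"array"}},"required":["commands"]}

```bash
mkdir -p pics
cat > h.py <<'E'
import numpy as np, cv2, pickle
from bench import ctrl
def snap(n,f):
    c=ctrl.camera(n); pickle.dump(c,open(f'pics/{f}.pkl','wb')); cv2.imwrite(f'pics/{f}.png',c['color'][...,::-1]); return c
def ray(c,u,v,z):
    # intersect pixel ray with plane world z
    R,t=np.array(c['R']),np.array(c['t']); o=-R.T@t
    d=R.T@np.array([(u-c['cx'])/c['fx'],(v-c['cy'])/c['fy'],1]); return o+d*(z-o[2])/d[2]
def pt(c,u,v):
    R,t=np.array(c['R']),np.array(c['t']); z=c['z_map'][int(v),int(u)]
    return R.T@(z*np.array([(u-c['cx'])/c['fx'],(v-c['cy'])/c['fy'],1])-t)
E
python3 - <<'E'
from h import *
print(ctrl.get_obs())
snap('top','top0'); snap('scene','scene0')
E
```

```text
{'time_s': 0.0, 'q': array([ 1.10769092e+00,  1.81585436e-01,  1.60804051e+00,  1.23942781e-05,
        1.35377067e+00, -2.06259636e-01]), 'dq': array([ 9.98418185e-05,  1.83045759e-03, -1.64543915e-03, -1.50747105e-03,
       -8.24542829e-04, -4.40133397e-04]), 'joint_efforts': array([-7.62113850e-04, -4.44884098e+01, -3.51328933e+01, -3.18606180e-04,
        9.36609576e-03,  7.40711300e-06]), 'eef_pos': array([0.14578316, 0.5556649 , 0.24904344]), 'eef_rot': array([-3.01988519e-04,  1.28071454e-01,  9.91764533e-01, -8.49948515e-04]), 'wrist_force': array([ 0.46666346, -0.22835381, -0.64040326]), 'torque': array([ 0.05412387, -0.0570906 ,  0.04096048]), 'grasp_force': 0.0, 'opening': 0.9981492108852688}
```

View pics/top0.png

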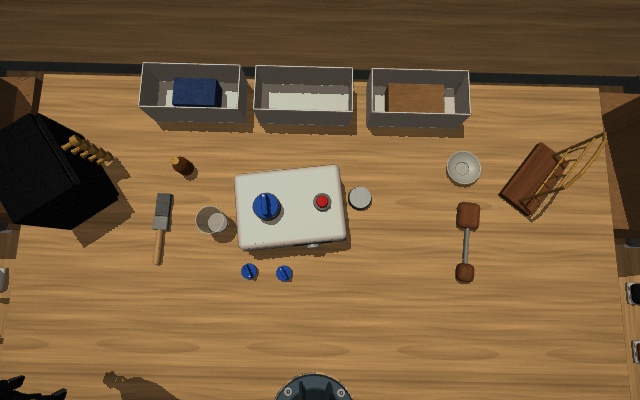

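View pics/scene0.png

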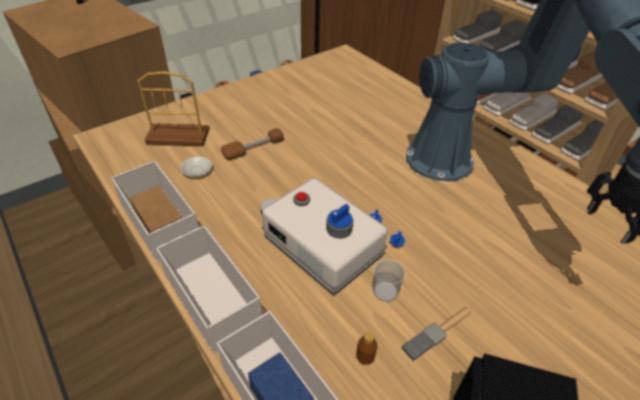

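Top view: the candidates for the cap are the one on the steamer at (266,207) and two small caps on the dresser at (249,271) and (284,272). I choose the one on the steamer because it is the largest and sits in the neck. The vent button is at (322,201). The scene view agrees: cap at (340,220), button at (302,198). Next is a close crop with measurements.

Run:
```python
from h import *
c=pickle.load(open('pics/top0.pkl','rb'));im=c['color'][...,::-1]
cv2.imwrite('pics/crop1.png',cv2.resize(im[155:285,195:380],None,fx=4,fy=4,interpolation=cv2.INTER_CUBIC))
hsv=cv2.cvtColor(im,cv2.COLOR_BGR2HSV)
def blob(lo,hi,box):
    m=cv2.inRange(hsv,lo,hi);k=np.zeros_like(m);u0,u1,v0,v1=box;k[v0:v1,u0:u1]=m[v0:v1,u0:u1];return k
r=blob((0,120,80),(8,255,255),(305,340,185,220))|blob((172,120,80),(180,255,255),(305,340,185,220))
vs,us=np.nonzero(r);print('btn px',us.mean(),vs.mean(),len(us))
P=np.array([pt(c,u,v) for u,v in zip(us,vs)]);top=P[P[:,2]>.127];print('btn',np.median(P,0),top.mean(0),np.ptp(top,0),ray(c,us.mean(),vs.mean(),.133))
b=blob((100,100,30),(130,255,255),(245,290,185,225))
vs,us=np.nonzero(b);P=np.array([pt(c,u,v) for u,v in zip(us,vs)])
bar=P[P[:,2]>.175];d=P[(P[:,2]>.15)&(P[:,2]<.165)]
print('cap',us.mean(),vs.mean(),P[:,2].max()); print('bar',len(bar),bar.mean(0),np.ptp(bar,0),cv2.minAreaRect((bar[:,:2]*1000).astype(np.float32)))
print('disc',len(d),cv2.minEnclosingCircle((d[:,:2]*1000).astype(np.float32)),np.median(d[:,2]))
# steamer top plane
A=np.array([pt(c,u,v) for v in range(155,260) for u in range(225,355)]);s=A[(abs(A[:,2]-.115)<.004)]
print('steamer',cv2.minAreaRect((s[:,:2]*1000).astype(np.float32)),np.median(s[:,2]))
```

```text
btn px 321.7570093457944 200.70093457943926 107
btn [ 0.5581921  -0.00793121  0.1370297 ] [ 0.55865464 -0.00741869  0.1367924 ] [0.02924114 0.02779058 0.01328113] [ 0.5592913  -0.00757209  0.133     ]
cap 265.39183673469387 205.59795918367348 1.0506058649023846
bar 126 [0.53813027 0.1288029  0.19207463] [0.14766257 0.14105913 0.8745015 ] ((482.80023193359375, 78.6552505493164), (200.21664428710938, 35.46379470825195), 41.3321418762207)
disc 345 ((541.6032104492188, 131.6423797607422), 31.38637351989746) 0.15696000872717547
steamer ((547.7955932617188, 76.02334594726562), (193.00177001953125, 272.5649719238281), 7.309249401092529) 0.11489430698979443
```

View pics/crop1.png

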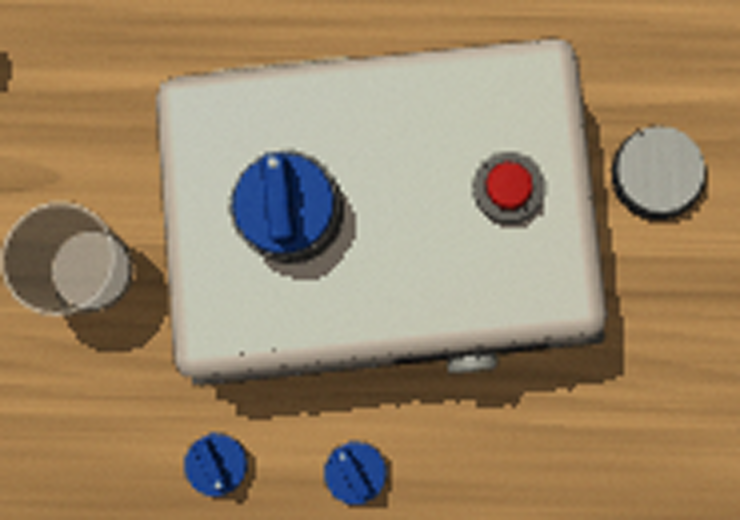

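The crop confirms the choice. The big cap is at crop (283,203) with its white dot at (272,161), so +x points ahead. The red button is at crop (509,184), and the small caps on the dresser are about 37 mm across.

| Item | Measured |
|---|---|
| Cap | (0.541, 0.131) |
| Button | (0.559, -0.008) |
| Yaw | 0.125 rad |
| Cap to button distance | 140 mm, as specified |
| Disc top | 0.157 |

Next I move above the button with the fingers shut.

>>> servo_tool(
  commands=[
    [[-33.9,-27.5,0],0,0],
    [[-33.9,-27.5,0],0,0],
    [[-33.9,-27.5,0],0,0],
    [[-33.9,-27.5,0],0,0],
    [[-33.9,-27.5,0],0,0],
    [[-33.9,-27.5,0],0,0],
    [[-33.9,-27.5,0],0,0],
    [[-33.9,-27.5,0],0,0],
    [[-33.9,-27.5,0],0,0],
    [[-33.9,-27.5,0],0,0],
    [[-33.9,-27.5,0],0,0],
    [[-33.9,-27.5,0],0,0],
    [[-33.9,-27.5,0],0,0],
    [[-33.9,-27.5,0],0,0],
    [[-33.9,-27.5,0],0,0],
    [[-33.9,-27.5,0],0,0],
    [[0,0,0],-0.127,0],
    [[0,0,0],-0.127,0],
    [[0,0,0],-0.127,0],
    [[0,0,0],0,0],
  ],
)

```text
time_s: 2.6
eef_pos: [0.5586, -0.0072, 0.2495]
eef_rot: [-0.0, -0.061, 0.998, 0.0]
wrist_force: [0.1, 0.3, 0.3]
opening: -0.002
grasp_force: 0.0
```

>>> servo_tool(
  commands=[
    [[0,0,30],0,0],
    [[0,0,30],0,0],
    [[0,0,25],0,0],
    [[0,0,7],0,0],
    [[0,0,3],0,0],
    [[0,0,3],0,0],
    [[0,0,3],0,0],
    [[0,0,2],0,0],
    [[0,0,0],0,0],
    [[0,0,0],0,0],
  ],
)

```text
time_s: 3.85
eef_pos: [0.5596, -0.0073, 0.1496]
eef_rot: [0.001, -0.062, 0.998, -0.0]
wrist_force: [-7.6, 2.2, 15.5]
opening: 0.001
grasp_force: 8.0
```

Run:
```python
from h import *
o=ctrl.get_obs();print(o['eef_pos'],o['wrist_force'],o['torque'])
c=pickle.load(open('pics/top0.pkl','rb'))
for v in (195,198,200,202,205): print([round(float(pt(c,u,v)[2]),4) for u in range(311,334,2)])
a=snap('scene','scene1');w=snap('wrist','wrist1')
im=a['color'][...,::-1][150:290,240:410]
cv2.imwrite('pics/p2.png',np.hstack([cv2.resize(im,(440,362),interpolation=cv2.INTER_CUBIC),cv2.resize(w['color'][...,::-1],(360,362))]))
```

```text
[ 0.55957687 -0.00728153  0.14956061] [-7.60448035  2.19832438 15.53483413] [0.22291372 1.22539405 0.0294685 ]
[0.1142, 0.1119, 0.1136, 0.1264, 0.1268, 0.1317, 0.1284, 0.1261, 0.1258, 0.1172, 0.1156, 0.1185]
[0.1162, 0.1137, 0.1275, 0.1364, 0.1359, 0.1405, 0.1372, 0.1367, 0.1262, 0.1296, 0.1147, 0.1129]
[0.1159, 0.1171, 0.1275, 0.1365, 0.1374, 0.1372, 0.1363, 0.1374, 0.1388, 0.1299, 0.1186, 0.1138]
[0.1141, 0.1275, 0.1268, 0.1362, 0.136, 0.1358, 0.1354, 0.137, 0.1389, 0.1261, 0.1179, 0.1131]
[0.1125, 0.1153, 0.1265, 0.1249, 0.1348, 0.1363, 0.1367, 0.1384, 0.1279, 0.1267, 0.1127, 0.1138]
```

View pics/p2.png

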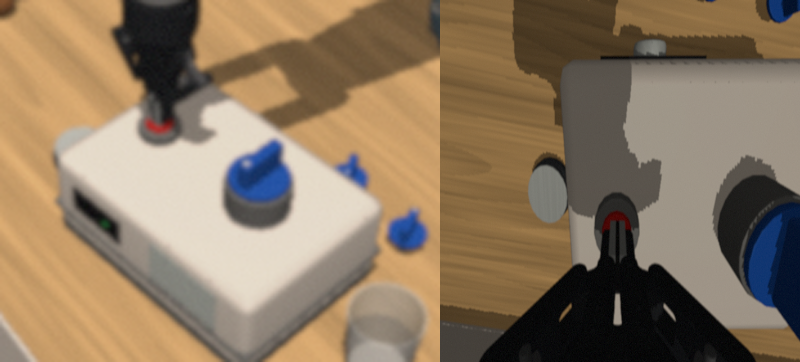

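The picture shows the shut fingertips standing inside the red button, with red visible all round at about (158,127) on the left half and (617,218) on the right half. I'll check how far it has sunk.

Run:
```python
from h import *
for f in ('scene0','scene1','wrist1'):
    c=pickle.load(open(f'pics/{f}.pkl','rb'));h=cv2.cvtColor(c['color'],cv2.COLOR_RGB2HSV)
    m=cv2.inRange(h,(0,150,60),(6,255,255))|cv2.inRange(h,(174,150,60),(180,255,255))
    P=np.array([(*pt(c,u,v),u,v) for v,u in zip(*np.nonzero(m))])
    P=P[np.hypot(P[:,0]-.559,P[:,1]+.008)<.03]
    # collar/steamer reference
    A=np.array([pt(c,u,v) for v in range(0,400,2) for u in range(0,640,2)]);s=A[(abs(A[:,0]-.545)<.05)&(abs(A[:,1]-.05)<.03)&(abs(A[:,2]-.115)<.01)]
    print(f,len(P),np.percentile(P[:,2],[10,50,90]),P[:,4].min(),P[:,4].max(),'steamer',np.median(s[:,2]) if len(s) else None)
```

```text
scene0 64 [0.13389517 0.13603042 0.13836373] 193.0 200.0 steamer 0.11481293340231855
scene1 27 [0.12801543 0.13019595 0.13229521] 196.0 200.0 steamer 0.11439722228964541
wrist1 451 [0.12946219 0.13059859 0.13159566] 234.0 255.0 steamer 0.11518758056164555
```

>>> servo_tool(
  commands=[
    [[0,0,2],0,0],
    [[0,0,1],0,0],
    [[0,0,0],0,0],
  ],
)

```text
time_s: 4.32
eef_pos: [0.5597, -0.0073, 0.1492]
eef_rot: [0.001, -0.062, 0.998, -0.001]
wrist_force: [-16.2, 2.0, 34.6]
opening: -0.002
grasp_force: 17.4
```

The button sank 6 mm (0.136 to 0.130), and then the force rose steeply at the solid stop, so it was fully down. Next I release it, rise, open the gripper and go above the cap.

>>> servo_tool(
  commands=[
    [[0,0,-8],0,0],
    [[0,0,-9],0,0],
    [[0,0,-30],0,0],
    [[0,0,-30],0,0],
    [[0,0,-25],0,50],
    [[0,23,0],0,50],
    [[0,29,0],0,50],
    [[0,29,0],0,50],
    [[0,29,0],0,50],
    [[0,29,0],0,50],
    [[0,0,0],0,50],
    [[0,0,0],0,50],
  ],
)

```text
time_s: 5.82
eef_pos: [0.5418, 0.1303, 0.2459]
eef_rot: [0.0, -0.062, 0.998, -0.0]
wrist_force: [-0.0, 0.9, 0.1]
opening: 0.583
grasp_force: 0.0
```

Run:
```python
from h import *
o=ctrl.get_obs();print(o['eef_pos'],o['wrist_force'],o['opening'])
c=snap('wrist','wrist2');s=snap('scene','scene2')
h=cv2.cvtColor(s['color'],cv2.COLOR_RGB2HSV)
m=cv2.inRange(h,(0,150,60),(6,255,255))|cv2.inRange(h,(174,150,60),(180,255,255))
P=np.array([pt(s,u,v) for v,u in zip(*np.nonzero(m))]);P=P[np.hypot(P[:,0]-.559,P[:,1]+.008)<.03];print('btn',len(P),np.median(P[:,2]))
t=pickle.load(open('pics/top0.pkl','rb'))
for n,c in (('wrist',c),('top',t)):
    h=cv2.cvtColor(c['color'],cv2.COLOR_RGB2HSV);m=cv2.inRange(h,(100,100,20),(130,255,255))
    P=np.array([pt(c,u,v) for v,u in zip(*np.nonzero(m))]);P=P[np.hypot(P[:,0]-.541,P[:,1]-.131)<.045]
    b=P[(P[:,2]>.178)&(P[:,2]<.192)]
    print(n,len(P),len(b),np.percentile(b[:,2],50) , cv2.minAreaRect((b[:,:2]*1000).astype(np.float32)))
```

```text
[0.54182223 0.13028796 0.24587228] [-0.04213997  0.91063053  0.06596127] 0.5834343878297176
btn 65 0.13600809370509054
wrist 4756 1342 0.1858421243715237 ((541.7283935546875, 129.81289672851562), (50.740604400634766, 13.75139045715332), 7.6309356689453125)
top 489 122 0.1856323573384095 ((541.3334350585938, 130.6900634765625), (50.59412384033203, 14.293183326721191), 6.839040279388428)
```

The button is back up (0.136). The wrist view puts the bar at (0.5417, 0.130), yaw about 0.126, top 0.186, and the tool is aligned within 0.5 mm. Descend and grip.

>>> servo_tool(
  commands=[
    [[0,0,25],0,50],
    [[0,0,25],0,50],
    [[0,0,12],0,50],
    [[0,0,3],0,50],
    [[0,0,0],0,50],
    [[0,0,0],0,10],
    [[0,0,0],0,10],
    [[0,0,0],0,10],
    [[0,0,0],0,10],
    [[0,0,0],0,10],
    [[0,0,0],0,10],
  ],
)

```text
time_s: 7.3
eef_pos: [0.5423, 0.1308, 0.1819]
eef_rot: [0.001, -0.062, 0.998, -0.0]
wrist_force: [-1.3, -0.4, 6.0]
opening: 0.151
grasp_force: 59.4
```

>>> servo_tool(
  commands=[
    [[0,0,0],-0.08,10],
    [[0,0,0],-0.08,10],
    [[0,0,0],-0.08,10],
    [[0,0,0],-0.05,10],
    [[0,0,0],0,10],
    [[0,0,0],0,10],
  ],
)

```text
time_s: 8.05
eef_pos: [0.5424, 0.1308, 0.1819]
eef_rot: [0.001, -0.206, 0.979, -0.0]
wrist_force: [0.9, -0.8, 5.8]
opening: 0.152
grasp_force: 59.6
```

```bash
python3 -c "
from h import *
o=ctrl.get_obs();print(o['eef_rot'],o['torque'],o['wrist_force'],o['q'])"
```

```text
[ 9.21010881e-04 -2.05720467e-01  9.78610336e-01 -2.25506732e-04] [ 0.01800684 -0.00876745  0.14647414] [ 0.88988577 -0.77389365  5.78405631] [ 2.38733206e-02  2.12542775e-01  1.71463150e+00 -1.14951267e-04
  1.21252500e+00 -1.96128272e+00]
```

It turned 0.29 rad with only 0.15 N m, so counter-clockwise is the free way. I'll continue to about 0.93 rad.

>>> servo_tool(
  commands=[
    [[0,0,0],-0.09,10],
    [[0,0,0],-0.09,10],
    [[0,0,0],-0.09,10],
    [[0,0,0],-0.09,10],
    [[0,0,0],-0.09,10],
    [[0,0,0],-0.09,10],
    [[0,0,0],-0.1,10],
    [[0,0,0],0,10],
    [[0,0,0],0,10],
  ],
)

```text
time_s: 9.18
eef_pos: [0.5425, 0.1308, 0.1819]
eef_rot: [0.001, -0.502, 0.865, -0.001]
wrist_force: [1.0, -0.3, 6.0]
opening: 0.151
grasp_force: 59.6
```

```bash
python3 -c "
from h import *
o=ctrl.get_obs();print(o['eef_rot'],o['torque'],o['wrist_force'],o['q'])
w=snap('wrist','wrist3');cv2.imwrite('pics/w3.png',w['color'][...,::-1])"
```

```text
[ 9.26857864e-04 -5.02302078e-01  8.64691534e-01 -5.59880688e-04] [ 0.02988292 -0.10793908  0.01919526] [ 1.01447065 -0.25915188  5.95907582] [ 2.38736855e-02  2.12597801e-01  1.71455046e+00 -9.48318728e-05
  1.21228054e+00 -2.59940821e+00]
```

View pics/w3.png

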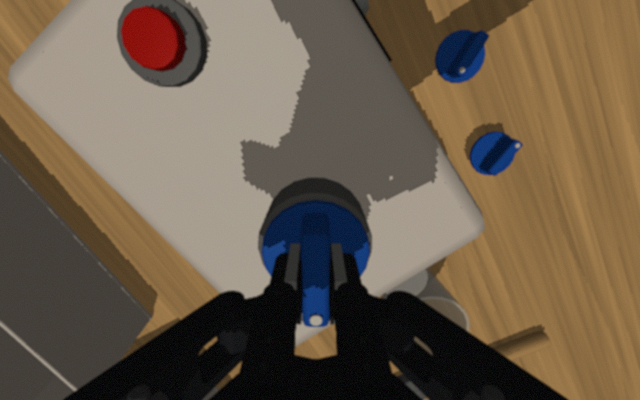

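The wrist picture shows the bar still square between the fingers, with the dot at (316,320). It has turned with the tool by 0.93 rad, and the torque is near zero, so it is free. Next is the straight lift.

>>> servo_tool(
  commands=[
    [[0,0,-3],0,10],
    [[0,0,-5],0,10],
    [[0,0,-8],0,10],
    [[0,0,-10],0,10],
    [[0,0,-14],0,10],
    [[0,0,-16],0,10],
    [[0,0,-16],0,10],
    [[0,0,-14],0,10],
    [[0,0,-10],0,10],
    [[0,0,-5],0,10],
    [[0,0,0],0,10],
    [[0,0,0],0,10],
    [[0,0,0],0,10],
    [[0,0,0],0,10],
  ],
)

```text
time_s: 10.98
eef_pos: [0.5415, 0.1307, 0.2816]
eef_rot: [-0.0, -0.503, 0.864, 0.0]
wrist_force: [-0.9, 0.3, -1.1]
opening: 0.15
grasp_force: 58.9
```

```bash
python3 -c "
from h import *
o=ctrl.get_obs();print(o['eef_pos'],o['torque'],o['wrist_force'],o['dq'])
a=snap('scene','scene4');cv2.imwrite('pics/s4.png',a['color'][100:400,150:550,::-1].repeat(2,0).repeat(2,1)[:600,:800])
w=snap('wrist','wrist4')
h=cv2.cvtColor(w['color'],cv2.COLOR_RGB2HSV);m=cv2.inRange(h,(100,100,20),(130,255,255))
P=np.array([pt(w,u,v) for v,u in zip(*np.nonzero(m))]);P=P[np.hypot(P[:,0]-.541,P[:,1]-.131)<.045];print(len(P),np.histogram(P[:,2],bins=np.arange(.14,.31,.01)))
d=P[(P[:,2]>.245)&(P[:,2]<.27)];print(np.median(d[:,2]))"
```

```text
[0.54154421 0.13073225 0.28164043] [-0.01051738  0.01379286  0.00423213] [-0.94286865  0.25672576 -1.05563977] [-0.00075378 -0.00177044 -0.00316151  0.00018895 -0.00071204  0.00151719]
6710 (array([   0,    0,    0,    0,    0,    0,    0,    0,    0,    0,    0,
       3445,  233,  307, 2642,   69]), array([0.14, 0.15, 0.16, 0.17, 0.18, 0.19, 0.2 , 0.21, 0.22, 0.23, 0.24,
       0.25, 0.26, 0.27, 0.28, 0.29, 0.3 ]))
0.25696799759156286
```

View pics/s4.png

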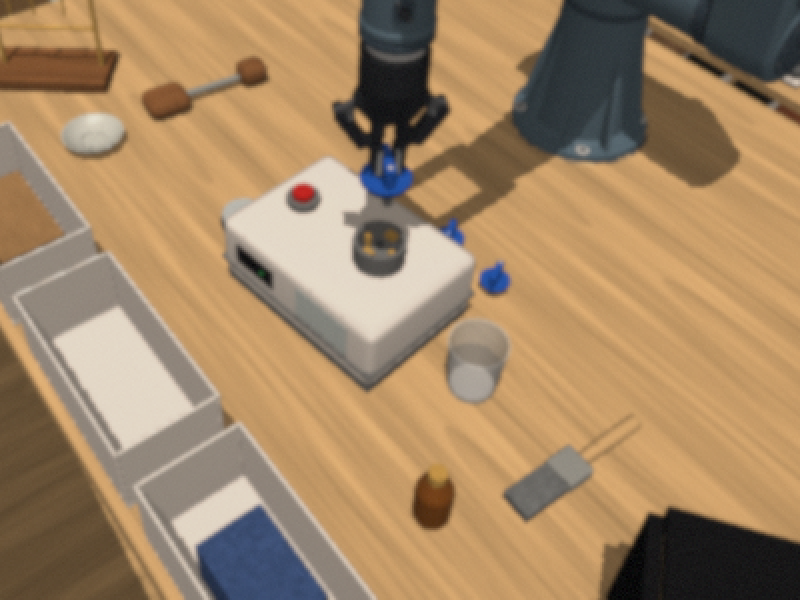

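The cap is held upright at picture (387,175), above the open neck at (380,245). Its disc top is at 0.257, so its underside is 0.100 m above the rim. The button is up at (303,195), and the bystanders are standing where they were.

```bash
python3 -c "
from bench import ctrl
print(ctrl.hand_in())"
```

```text
the job is handed in; nothing more can be done
None
```

I pressed the vent button fully down and it came back up, twisted the cap loose counter-clockwise, and handed the job in with the cap held upright and still about 10 cm above its neck; in the last picture nothing else on the dresser had moved.

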